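# Draw a sample tray out of the loader with the pull hook

## Task

Draw the pull hook out of its sleeve by the shank and lay it on the bench, then take it again by its handle, put its prong down into the steel loop of the sample tray and drag the tray, upright, out of the loader until all of the tray's base is outside the mouth and on the apron. Move the tray with the hook alone, never with the hand. Then lift the hook out, lay it down on the bench clear of the loader, let go, and leave the bottle, the tube rack and the jar where they are.

Things in the scene. Friction and masses are not known exactly. Their poses are not given: they have to be found in the camera images.
- hook: Loose pull hook, 0.13 to 0.19 kg. Grey ribbed handle 100 long, 24 wide, 36 high, at first hidden in the sleeve with 115 mm of shank showing. Steel shank, 9 dia, leaves the handle's +x end with its axis 30 above the underside; at x = 175 a 9 dia prong turns down to underside level. Origin: centre of handle's underside; x towards prong, z up. Centre of mass 20 ahead of origin.
- hook_handle (a point): Point in the middle of the hook's handle, 24 mm above its underside, where to hold it in use.
- hook_prong (a point): Lower end of the hook's prong, 175 mm ahead of the hook's origin on its x axis, at the level of the handle's underside.
- holder: Dark steel sleeve fixed to the bench, keeps the hook: 120 long (x), 44 wide, 48 high outside; inside 36 wide, 44 high. Closed on top and behind, open at its +x end (x = +60 mm), where the shank sticks out. Origin: centre of its underside. The hook comes out straight along +x; its handle is free after 115 mm.
- loader: White loader fixed to the bench. Origin: on the bench at mid-mouth; x points into the bay, the tray comes out to -x. Dark steel floor 3 mm thick from x = -200 (apron) to 240 mm, 88 wide between walls (bay 40 high, apron 12 high); end lip 9 high at x = -200 to -194. A beam spans the mouth (x = 0 to 16) 105 to 150 above the bench; behind it the bay is open above. Housing from x = 240.
- tray: Loose sample tray, 0.3 to 0.65 kg, in the loader's bay; tube rack fixed on it. Aluminium base 100 long (x), 76 wide, 6 high; 84 mm high over the tube caps. Origin: centre of the base's underside, 3 mm above the bench; x points into the bay like the loader's, the pull loop is on the -x side. It slides with a few newtons of friction.
- tray_loop (a point): Centre of the tray's pull loop: a level steel ring, hole 28 mm across with vertical axis, bar 6 mm thick, 80 mm to the -x side of the tray's origin and 31 mm above the bench. Starts 20 to 60 mm inside the mouth.
- bottle: Bystander: plastic bottle, 64 mm diameter, 170 mm high. Origin: centre of its underside.
- rack: Bystander: empty grey tube rack 60 x 120 x 50 mm high. Origin: centre of its underside.
- jar: Bystander: glass jar with white lid, 68 mm diameter, 75 mm high. Origin: centre of its underside.

How it is judged:
By the outcome, as a careful person would: the job done as asked, in the order asked, and still so for the second after the job is handed in, with the robot touching nothing.
It also fails if it takes over 72 s, if anything falls off the work surface, if the arm or the gripper's body presses on something with over 40 N, if the wrist force passes 120 N, or if a joint passes its speed limit or range.

## Robot

A 6-joint arm with a two-finger parallel gripper is mounted at the origin on the work surface. World frame = base frame: x ahead of the robot, y to its left, z up, the work surface at z = 0. Lengths are in m, angles in rad, forces in N, time in s.
With the tool pointing down it reaches from about 0.35 to 0.925 m from the base axis. Payload 6.4 kg.
Tool frame: the origin (TCP) lies at the very end of the fingers, on their centre line; the grasp point (between the pads) lies 19 mm behind it; z points along the fingers, y is the line along which they close (so a half turn about z gives the same grasp; the last joint's range is limited). The gripper opens to 94 mm and grips with 3 to 60 N. Pads are 16 mm wide; open, the fingers measure 119 mm over their backs; the gripper's body (75 mm by 177 mm) begins 78 mm behind the grasp point.
Start: joints at [-1.33, 0.245, 1.558, -0, 1.339, -0.174], TCP at [0.262, -0.595, 0.205] pointing down, gripper open.
Joint ranges: [-3.13, 3.13], [-1.02, 2.26], [0.13, 2.54], [-0.95, 4.09], [0.21, 2.88], [-2.74, 2.74]. Speed limits (rad/s): [2.57, 2.57, 3.14, 3.14, 3.14, 3.14].

## Interface

Orientations are given as a unit quaternion [x, y, z, w].
In Python, from rig import get_state, imaging, ctrl gives the robot as it stands.
- The arm moves only by the shell command python3 -m pendant 'ROWS' [FORCE]. ROWS is JSON, a list of rows, each a list of 5 numbers: the opening, from 0 (shut) to 1 (fully open), then the shift along the tool's x, y, z each as a share of 200 mm, from -1 to 1, then the turn about the tool's z as a share of pi rad, from -1 to 1. A call has exactly 5 rows; each row is the pose to reach, as a shift and turn from the pose commanded when the call began, along the tool's axes at that moment, turning the shorter way round; what a row does not reach only later rows make up. A row lasts 1/12 s, in which the tool goes at most 41.7 mm and 7.16 degrees, less where a joint would pass 70% of its speed; a pose out of reach is approached as far as the arm can. A call with a number of a shift or a turn outside -1 to 1 is refused whole. A call with a gripper value outside its range is refused whole. The fingers move at their own pace and stop on an object; FORCE is the grip in N (left out, the last holds). Time passes only in rows, so rows that repeat a pose let the fingers close, or fill a call up. It gives the time, the measured TCP pose, the force, the opening and the grip force at its end, in the units of the state.
- get_state(): the state, without advancing time (a new reading comes with each control period).
- imaging.capture(name): name is "scene" or "top"; returns a dict with "color" (480x640x3 uint8, blue, green, red), "camera_matrix" (3x3 intrinsics, pixels), "eye" and "attitude" of the camera in the world. Camera axes: x right, y up, looking along -z (the intrinsics and any distortion apply to the point x, -y, -z); pixel columns grow to the right and rows downward; lengths in m; the calibration is good to about 2 mm. A picture is of the moment at which its call begins. There is no depth.
- ctrl.finish_job(): hands the job in; it is judged then, once.
The state is a dict: "clock": time; "joints": joint angles; "dq": joint speeds; "tau": joint torques, N m; "tcp_pos": TCP position; "tcp_rot": TCP orientation; "ft_force": force on the tool from outside, world axes, zero at the start; "ft_torque": the same for the moment, N m; "grip_width": finger opening in m; "gripper_force": force on a finger pad.
Only numpy, scipy, OpenCV 4.12 (cv2) and the standard library are available. Lean on these libraries where they do the work, as an engineer would, in place of code of your own. Each camera call takes 0.05 s, during which the arm holds its last target. There are 200 camera calls.

## Working session

There is one attempt and no reset: what is moved stays moved. The work goes in short steps, Python scripts to look and compute and a shell command to move; the robot and the scene stay as the last step left them, time stands still between calls to the robot, and variables do not carry over. Pictures are saved under pics/ and viewed, at most 10 in all, crops included, and the job is handed in when it is done.

```bash
mkdir -p pics; ls; python3 - <<'E'
from rig import get_state, imaging, ctrl
import cv2
s=get_state(); print(s['clock'],s['tcp_pos'],s['tcp_rot'],s['grip_width'])
for n in('scene','top'):
    c=imaging.capture(n); cv2.imwrite(f'pics/{n}0.png',c['color']); print(n,c['camera_matrix'],c['eye'],c['attitude'],[k for k in c])
E
```

```text
pics
0.0 [ 0.26181411 -0.59429371  0.20437403] [ 9.78567698e-01  2.05923190e-01 -4.32206382e-05 -9.47846340e-04] 0.09413555257026247
scene [[564.63620401   0.         314.25880891]
 [  0.         564.63620401 236.47495325]
 [  0.           0.           1.        ]] [0.99009772 0.47146932 1.13382552] [0.09258018 0.25463201 0.91238743 0.30682344] ['color', 'camera_matrix', 'eye', 'attitude']
top [[513.82492645   0.         322.98833233]
 [  0.         513.82492645 236.42254433]
 [  0.           0.           1.        ]] [ 0.55171023 -0.01961541  0.97230758] [-0.02500387  0.01435905  0.71062104 -0.7029839 ] ['color', 'camera_matrix', 'eye', 'attitude']
```

View pics/scene0.png

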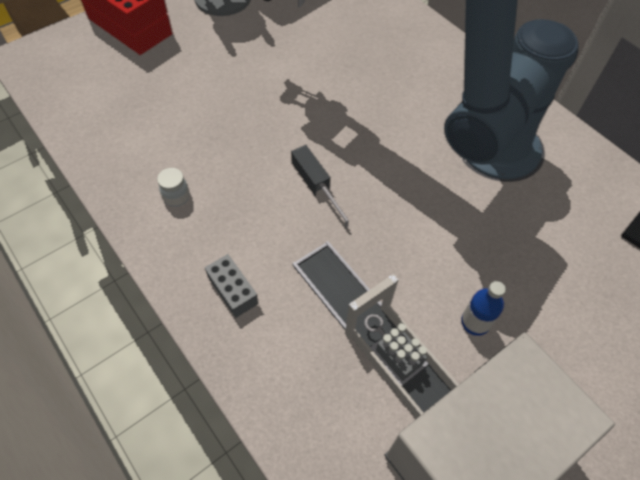

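View pics/top0.png

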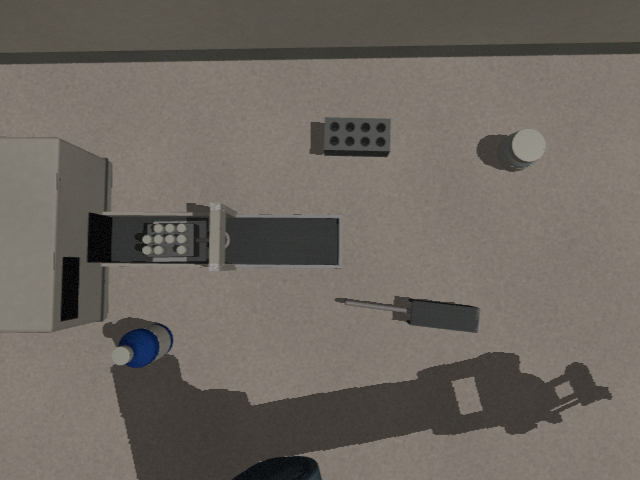

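The scene view shows the loader (mouth beam ~(375,292)), sleeve ~(310,170) with its shank to (348,225), and the bystanders. In the top view the sleeve is at (440,315), its shank runs left to (338,300), the loop is at ~(224,240), and the apron ends at x≈340.

```bash
cat > h.py <<'E'
from rig import get_state, imaging, ctrl
import cv2, numpy as np
from scipy.spatial.transform import Rotation as R
def ray(c,p):
    d=np.linalg.inv(c['camera_matrix'])@[p[0],p[1],1.]
    return np.array(c['eye']),R.from_quat(c['attitude']).apply([d[0],-d[1],-d[2]])
def pt(c,p,z):
    e,d=ray(c,p); return (e+d*(z-e[2])/d[2]).round(4)
def px(c,P):
    v=R.from_quat(c['attitude']).inv().apply(np.array(P)-c['eye']); k=c['camera_matrix']@[v[0],-v[1],-v[2]]
    return (k[:2]/k[2]).round(1)
def crop(c,x0,y0,w,h,s): return cv2.resize(c['color'][y0:y0+h,x0:x0+w],None,fx=s,fy=s,interpolation=cv2.INTER_CUBIC)
E
python3 - <<'E'
from h import *
t=imaging.capture('top')
a=crop(t,330,280,160,60,5); b=crop(t,190,195,160,56,5)
cv2.imwrite('pics/c1.png',np.vstack([a,b]))
E
```

```text
(no output)
```

View pics/c1.png

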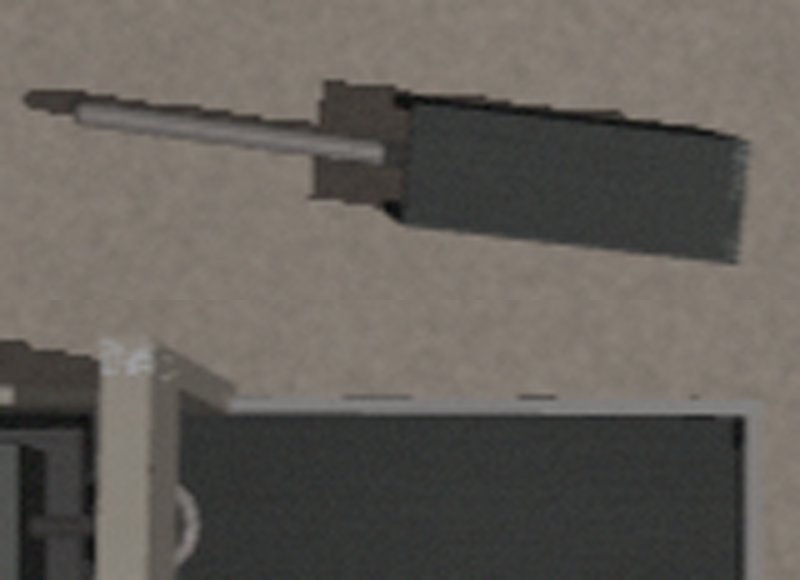

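The crop shows the shank from prong bend (346,303) to sleeve at (407,311), sleeve top corners (412,300)…(478,332), the loop's right edge at about (230,240), and the apron lip at x≈339.

```bash
python3 - <<'E'
from h import *
t=imaging.capture('top'); s=imaging.capture('scene')
print('shank',pt(t,(345.6,302.6),.034),pt(t,(406.6,310.6),.034))
print('sleeve',[pt(t,p,.048) for p in((412.4,300.4),(411,324.5),(479.6,308),(477.6,332.4))])
print('apron walls z12',pt(t,(300,216),.012),pt(t,(340.,216),.012),pt(t,(340,267),.012),pt(t,(250,216),.012))
print('loop right edge',pt(t,(230,240),.034),'scene',pt(s,(374,323),.034))
print('beam z150',pt(t,(210,208),.15),pt(t,(221,208),.15),pt(t,(214,270),.15))
print('bottle',pt(t,(122,356),.17),'rack',pt(t,(357,128),.05),'jar',pt(t,(528,145),.075))
cv2.imwrite('pics/c2.png',crop(s,285,235,160,120,5))
E
```

```text
shank [ 0.4833 -0.0455  0.034 ] [ 0.4679 -0.1557  0.034 ]
sleeve [array([ 0.4872, -0.1644,  0.048 ]), array([ 0.4445, -0.161 ,  0.048 ]), array([ 0.4726, -0.2834,  0.048 ]), array([ 0.4296, -0.2787,  0.048 ])]
apron walls z12 [0.6442 0.0373 0.012 ] [ 0.6433 -0.0377  0.012 ] [ 0.5478 -0.0366  0.012 ] [0.6453 0.1314 0.012 ]
loop right edge [0.5994 0.1648 0.034 ] scene [0.5998 0.1892 0.034 ]
beam z150 [0.6456 0.1744 0.15  ] [0.6454 0.1566 0.15  ] [0.5457 0.1677 0.15  ]
bottle [0.414  0.3064 0.17  ] rack [ 0.7998 -0.0699  0.05  ] jar [ 0.7585 -0.368   0.075 ]
```

View pics/c2.png

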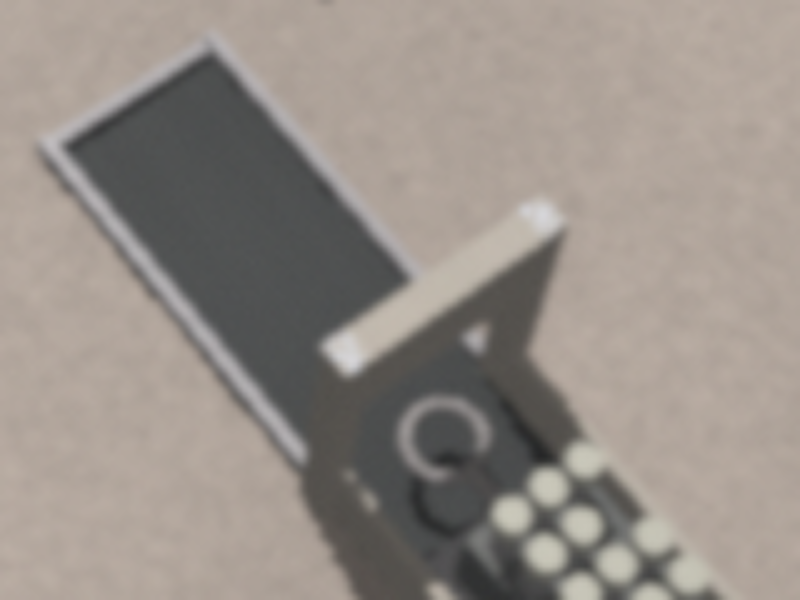

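Loop centre is at scene px (373.8,322.4), so loop ≈ (0.599, 0.187), mouth at y≈0.158. The hook heading is ≈82.5°, its origin ≈ (0.4585,-0.222). Next I approach the shank.

```bash
cat >> h.py <<'E'
def go(x,y,z,head):
    s=get_state(); q=R.from_quat(s['tcp_rot']); d=q.inv().apply(np.array([x,y,z])-s['tcp_pos'])/.2
    tx=q.apply([1,0,0]); h=np.degrees(np.arctan2(tx[1],tx[0])); tz=q.apply([0,0,1])
    t=-((head-h+180)%360-180)/180
    print('share',d.round(3),'turn',round(t,4),'head',h.round(2),'tcp',np.round(s['tcp_pos'],4),'tz',tz.round(3),'F',np.round(s['ft_force'],1),'w',round(s['grip_width'],4),'gf',np.round(s['gripper_force'],1),'t',round(s['clock'],2))
E
python3 -m pendant '[[0.5,0.62,-0.55,0,-0.19],[0.5,0.62,-0.55,0,-0.19],[0.5,0.62,-0.55,0,-0.19],[0.5,0.62,-0.55,0,-0.19],[0.5,0.62,-0.55,0,-0.19]]'
python3 -c "
from h import *
go(.4695,-.1426,.1,82.5)"
```

```text
clock: 0.67
tcp_pos: [0.3333, -0.4387, 0.2049]
tcp_rot: [0.872, 0.489, 0.001, -0.001]
ft_force: [-0.2, -0.8, 0.4]
grip_width: 0.0644
gripper_force: 0.0
share [ 1.617 -0.19   0.529] turn -0.1329 head 58.58 tcp [ 0.3333 -0.4387  0.2049] tz [ 0.     0.003 -1.   ] F [-0.2 -0.8  0.4] w 0.0644 gf 0.0 t 0.67
```

```bash
python3 -m pendant '[[0.5,0.95,-0.15,0.2,-0.133],[0.5,0.95,-0.15,0.2,-0.133],[0.5,0.95,-0.15,0.2,-0.133],[0.5,0.95,-0.15,0.2,-0.133],[0.5,0.95,-0.15,0.2,-0.133]]' >/dev/null
python3 -c "
from h import *
go(.4695,-.1426,.06,82.5)"
```

```text
share [0.645 0.227 0.524] turn -0.0025 head 82.06 tcp [ 0.4068 -0.2642  0.1646] tz [-0.     0.001 -1.   ] F [ 0.4 -0.4  0.9] w 0.0472 gf 0.0 t 1.08
```

```bash
python3 -m pendant '[[0.5,0.2,0.08,0,0],[0.5,0.4,0.16,0,0],[0.5,0.645,0.227,0.1,0],[0.5,0.645,0.227,0.3,0],[0.5,0.645,0.227,0.4,0]]' >/dev/null
python3 -m pendant '[[0.5,0,0,0.1,0],[0.5,0,0,0.1,0],[0.5,0,0,0.1,0],[0.5,0,0,0.1,0],[0.5,0,0,0.1,0]]' >/dev/null
python3 - <<'E'
from h import *
go(.4695,-.1426,.012,82.5)
s=imaging.capture('scene');t=imaging.capture('top')
cv2.imwrite('pics/c3.png',np.vstack([crop(s,270,130,160,60*1,5),crop(t,330,270,160,60,5)]))
print(pt(t,(0,0),0))
E
```

```text
share [ 0.021 -0.011  0.277] turn -0.0035 head 81.87 tcp [ 0.4708 -0.147   0.0674] tz [ 0.003 -0.002 -1.   ] F [ 0.5 -0.3 -0.4] w 0.047 gf 0.0 t 1.92
[1.0783 0.6245 0.    ]
```

View pics/c3.png

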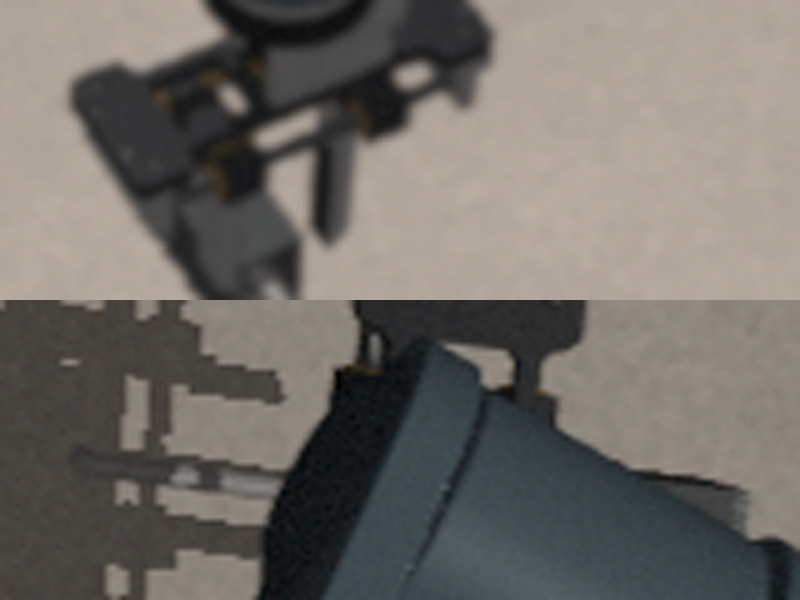

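The arm hides most of the shank (prong end at top px ~(346,303) as before); the fingers straddle it. I descend and close.

```bash
python3 -m pendant '[[0.5,0.04,-0.01,0.1,-0.003],[0.5,0.04,-0.01,0.2,-0.003],[0.5,0.04,-0.01,0.275,-0.003],[0.5,0.04,-0.01,0.275,-0.003],[0.5,0.04,-0.01,0.275,-0.003]]' 40
python3 -m pendant '[[0,0,0,0,0],[0,0,0,0,0],[0,0,0,0,0],[0,0,0,0,0],[0,0,0,0,0]]'
python3 -m pendant '[[0,0,0,0,0],[0,0,0,0,0],[0,0,0,0,0],[0,0,0,0,0],[0,0,0,0,0]]'
```

```text
clock: 2.43
tcp_pos: [0.4687, -0.1379, 0.0107]
tcp_rot: [0.752, 0.659, -0.0, -0.0]
ft_force: [0.2, 0.8, -0.4]
grip_width: 0.0472
gripper_force: 0.0
clock: 2.85
tcp_pos: [0.4691, -0.138, 0.011]
tcp_rot: [0.752, 0.659, 0.0, 0.001]
ft_force: [-0.4, 0.4, 1.4]
grip_width: 0.0168
gripper_force: 0.0
clock: 3.27
tcp_pos: [0.4688, -0.1378, 0.0106]
tcp_rot: [0.752, 0.659, 0.0, 0.0]
ft_force: [0.5, -0.5, 3.0]
grip_width: 0.0074
gripper_force: 40.0
```

```bash
python3 -m pendant '[[0,0.04,0,0,0],[0,0.1,0,0,0],[0,0.17,0,0,0],[0,0.25,0,0,0],[0,0.3,0,0,0]]'
python3 -m pendant '[[0,0.06,0,0,0],[0,0.12,0,0,0],[0,0.18,0,0,0],[0,0.24,0,0,0],[0,0.25,0,0,0]]'
python3 - <<'E'
from h import *
go(.4695,-.1426,.012,82.5)
t=imaging.capture('top')
cv2.imwrite('pics/c4.png',crop(t,260,260,240,90,3))
E
```

```text
clock: 3.68
tcp_pos: [0.4769, -0.0768, 0.0106]
tcp_rot: [0.752, 0.66, -0.0, 0.0]
ft_force: [0.1, -2.4, 2.2]
grip_width: 0.0079
gripper_force: 40.0
clock: 4.1
tcp_pos: [0.4834, -0.027, 0.0106]
tcp_rot: [0.752, 0.66, 0.0, 0.0]
ft_force: [-0.8, -2.9, 2.4]
grip_width: 0.0074
gripper_force: 40.0
share [-0.582  0.006 -0.007] turn 0.0003 head 82.56 tcp [ 0.4834 -0.027   0.0106] tz [ 0. -0. -1.] F [-0.8 -2.9  2.4] w 0.0074 gf 40.0 t 4.1
```

View pics/c4.png

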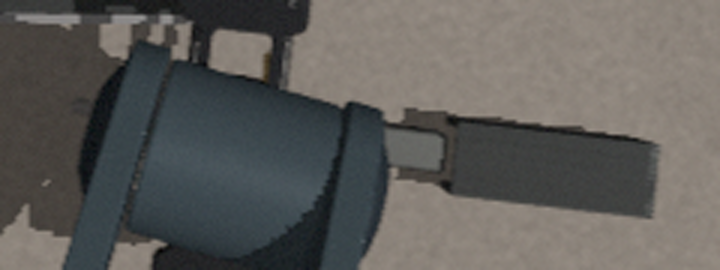

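The handle's rear is at (443,150) in the crop, just clear of the sleeve mouth (455). I pull 35 mm more, ease down and release.

```bash
python3 -m pendant '[[0,0.06,0,0,0],[0,0.12,0,0,0],[0,0.18,0,0,0],[0,0.18,0,0,0],[0,0.18,0,0,0]]'
python3 -m pendant '[[0.25,0,0,0,0],[0.25,0,0,0,0],[0.35,0,0,0,0],[0.35,0,0,0,0],[0.35,0,0,0,0]]'
python3 -m pendant '[[0.4,0,0,-0.15,0],[0.4,0,0,-0.35,0],[0.4,0,0,-0.5,0],[0.4,-0.2,0,-0.5,0],[0.4,-0.4,0,-0.5,0]]'
python3 -m pendant '[[0.4,-0.1,0.2,0,0],[0.4,-0.2,0.4,0,0],[0.4,-0.2,0.6,0,0],[0.4,-0.2,0.6,0,0],[0.4,-0.2,0.6,0,0]]' >/dev/null
python3 - <<'E'
from h import *
go(.4695,-.1426,.012,82.5)
t=imaging.capture('top');s=imaging.capture('scene')
cv2.imwrite('pics/c5.png',np.vstack([crop(t,260,260,240,90,3),crop(s,270,135,240,100,3)]))
E
```

```text
clock: 4.57
tcp_pos: [0.4881, 0.0079, 0.0106]
tcp_rot: [0.752, 0.659, 0.001, -0.001]
ft_force: [0.6, 2.9, 4.5]
grip_width: 0.0083
gripper_force: 40.0
clock: 4.98
tcp_pos: [0.4875, 0.0067, 0.0101]
tcp_rot: [0.752, 0.659, -0.0, -0.0]
ft_force: [0.1, -0.2, 0.8]
grip_width: 0.0321
gripper_force: 0.0
clock: 5.4
tcp_pos: [0.479, -0.0727, 0.1131]
tcp_rot: [0.751, 0.661, 0.001, 0.003]
ft_force: [0.9, -0.3, -0.1]
grip_width: 0.0374
gripper_force: 0.0
share [-0.15  -0.597  0.488] turn -0.0005 head 82.41 tcp [ 0.592  -0.1286  0.1094] tz [-0.001  0.    -1.   ] F [-0.2 -0.1 -0.1] w 0.0372 gf 0.0 t 5.82
```

View pics/c5.png

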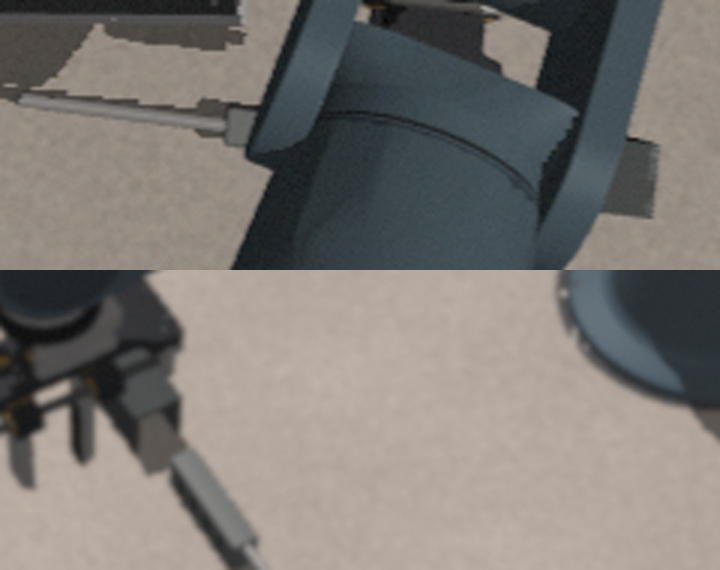

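Handle lies flat and free; shank spans top px (267.3,292.7) to (335,302), sleeve mouth behind it.

```bash
python3 - <<'E'
from h import *
t=imaging.capture('top');s=imaging.capture('scene')
a=pt(t,(267.3,292.7),.030);b=pt(t,(335,302),.030)
u=(a-b)[:2];L=np.linalg.norm(u);u/=L
h=np.degrees(np.arctan2(u[1],u[0]));o=a[:2]-u*.1785
print(a,b,L,h,'origin',o, 'scene handle rear/front', pt(s,(270+184/3,135+(457-270)/3),.036), pt(s,(270+240/3,135+(543-270)/3),.036))
go(o[0],o[1],.005,h); go(o[0],o[1],.08,h)
E
```

```text
[0.5024 0.0972 0.03  ] [ 0.4843 -0.0264  0.03  ] 0.12491825326988844 81.66881512885462 origin [ 0.47653629 -0.0794163 ] scene handle rear/front [ 0.4729 -0.1157  0.036 ] [ 0.4885 -0.0263  0.036 ]
share [ 0.162 -0.593  0.527] turn 0.0045 head 82.47 tcp [ 0.5899 -0.127   0.1104] tz [-0.001  0.    -1.   ] F [-0.2 -0.2  1. ] w 0.0375 gf 0.0 t 6.02
share [ 0.162 -0.593  0.152] turn 0.0045 head 82.47 tcp [ 0.5899 -0.127   0.1104] tz [-0.001  0.    -1.   ] F [-0.2 -0.2  1. ] w 0.0375 gf 0.0 t 6.02
```

```bash
python3 -m pendant '[[0.6,0.16,-0.2,0,0.004],[0.6,0.16,-0.4,0,0.004],[0.6,0.16,-0.593,0,0.004],[0.6,0.16,-0.593,0.15,0.004],[0.6,0.16,-0.593,0.25,0.004]]' 60
python3 -m pendant '[[0.6,0,0,0.1,0],[0.6,0,0,0.2,0],[0.6,0,0,0.27,0],[0.6,0,0,0.27,0],[0.6,0,0,0.27,0]]'
python3 -m pendant '[[0,0,0,0,0],[0,0,0,0,0],[0,0,0,0,0],[0,0,0,0,0],[0,0,0,0,0]]' >/dev/null
python3 -m pendant '[[0,0,0,0,0],[0,0,0,0,0],[0,0,0,0,0],[0,0,0,0,0],[0,0,0,0,0]]'
python3 -c "
from h import *
go(.599,-.06,.09,90)"
```

```text
clock: 6.43
tcp_pos: [0.4755, -0.0793, 0.0615]
tcp_rot: [0.756, 0.654, 0.001, 0.002]
ft_force: [-0.1, 0.2, -0.8]
grip_width: 0.0561
gripper_force: 0.0
clock: 6.85
tcp_pos: [0.4767, -0.0798, 0.0065]
tcp_rot: [0.756, 0.654, -0.0, -0.0]
ft_force: [0.3, 0.7, 0.2]
grip_width: 0.0566
gripper_force: 0.0
clock: 7.68
tcp_pos: [0.4777, -0.0804, 0.0068]
tcp_rot: [0.756, 0.654, -0.0, -0.0]
ft_force: [-2.3, 0.8, 6.0]
grip_width: 0.0235
gripper_force: 60.0
share [ 0.188  0.585 -0.416] turn -0.0459 head 81.73 tcp [ 0.4777 -0.0804  0.0068] tz [-0.001  0.    -1.   ] F [-2.3  0.8  6. ] w 0.0235 gf 60.0 t 7.68
```

```bash
python3 -m pendant '[[0,0,0,-0.1,0],[0,0,0,-0.25,0],[0,0,0,-0.4,0],[0,0,0.1,-0.45,-0.01],[0,0,0.25,-0.45,-0.03]]'
python3 -m pendant '[[0,0,0.15,0,-0.013],[0,0.04,0.25,0,-0.013],[0,0.07,0.34,0,-0.013],[0,0.07,0.34,0,-0.013],[0,0.07,0.34,0,-0.013]]'
python3 - <<'E'
from h import *
go(.5955,-.06,.062,89.3)
t=imaging.capture('top');s=imaging.capture('scene')
cv2.imwrite('pics/c6.png',np.vstack([crop(t,190,190,200,70,4),crop(s,290,220,200,75,4)]))
E
```

```text
clock: 8.1
tcp_pos: [0.5285, -0.088, 0.0995]
tcp_rot: [0.724, 0.69, 0.001, 0.002]
ft_force: [-0.1, 0.6, -0.5]
grip_width: 0.0237
gripper_force: 60.0
clock: 8.52
tcp_pos: [0.5956, -0.0767, 0.0955]
tcp_rot: [0.71, 0.704, -0.0, -0.001]
ft_force: [-0.3, -0.2, -1.9]
grip_width: 0.0236
gripper_force: 60.0
share [ 0.084 -0.001  0.168] turn 0.0012 head 89.52 tcp [ 0.5956 -0.0767  0.0955] tz [-0.001  0.    -1.   ] F [-0.3 -0.2 -1.9] w 0.0236 gf 60.0 t 8.52
```

View pics/c6.png

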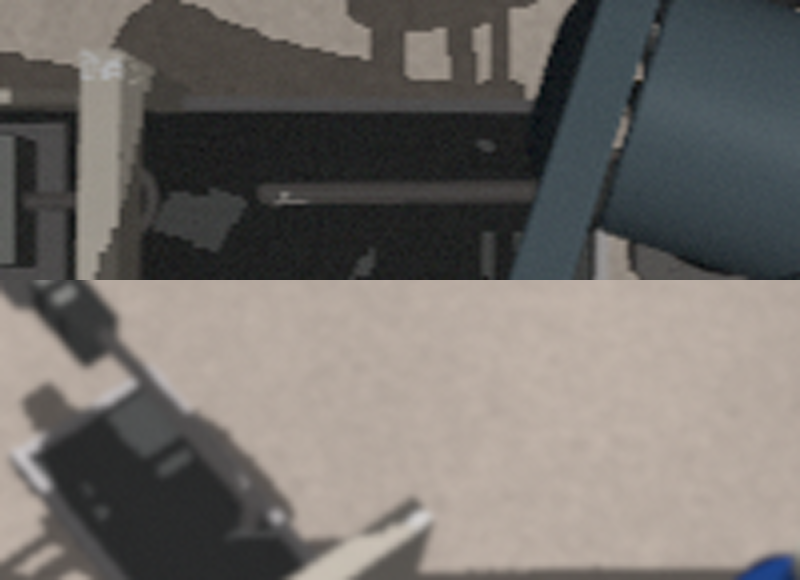

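Top view: shank tip at px (254.5,238.2), its far end at (322,237.5); ring right edge at px ~(229.5,240), so they are roughly aligned.

```bash
python3 - <<'E'
from h import *
t=imaging.capture('top')
print(pt(t,(254.5,238.2),.119),pt(t,(322,237.5),.119), pt(t,(229.5,240),.034), pt(t,(195,240.5),.031))
g=cv2.cvtColor(t['color'],6)
print(g[232:248,222:238]); 
E
```

```text
[0.5977 0.1072 0.119 ] [ 0.5976 -0.0053  0.119 ] [0.5994 0.1657 0.034 ] [0.5994 0.23   0.031 ]
[[89 64 62 60 48 36 30 33 30 26 33 25 30 35 34 33]
 [86 64 63 65 60 50 36 31 28 30 28 29 31 27 30 28]
 [86 64 62 65 65 62 47 27 28 28 28 31 30 31 32 30]
 [84 62 65 64 66 68 50 33 32 29 29 32 27 30 31 28]
 [62 64 64 53 56 62 61 38 30 33 28 32 34 28 28 27]
 [62 62 58 48 53 63 64 51 29 33 32 30 33 35 29 33]
 [62 63 63 45 47 69 66 50 38 26 28 50 58 48 34 29]
 [65 61 59 44 52 67 65 51 36 31 50 60 60 61 62 58]
 [62 64 62 47 45 62 66 54 33 49 65 62 62 63 63 61]
 [63 62 57 48 49 65 67 49 36 51 59 64 59 62 57 62]
 [63 64 58 50 51 64 65 45 46 61 57 62 59 61 61 63]
 [61 61 61 56 59 66 57 41 47 59 59 62 65 61 62 61]
 [61 63 62 61 68 64 54 53 61 63 59 61 60 62 61 61]
 [64 60 65 68 67 61 59 60 61 58 59 63 62 61 62 62]
 [60 64 63 65 60 50 53 59 60 60 60 61 62 61 61 61]
 [63 64 62 61 58 56 59 57 59 61 59 63 60 60 59 60]]
```

```bash
python3 -m pendant '[[0,0,0.01,0.1,0],[0,0,0.01,0.2,0],[0,0.05,0.01,0.205,0],[0,0.1,0.01,0.205,0],[0,0.15,0.01,0.205,0]]'
python3 -m pendant '[[0,0.07,0,0,0],[0,0.14,0,0,0],[0,0.21,0,0,0],[0,0.28,0,0,0],[0,0.28,0,0,0]]'
python3 - <<'E'
from h import *
go(.5965,-.06,.062,89.3)
s=imaging.capture('scene')
cv2.imwrite('pics/c7.png',crop(s,330,270,100,80,8))
# predicted pixels: ring centre, prong bottom at hover, and on top of shank
for P in ([.6,.187,.034],[.6,.187,.048],[.6,.187,.0825]): print(px(s,P),(px(s,P)-[330,270])*8)
E
```

```text
clock: 9.08
tcp_pos: [0.598, -0.0462, 0.0562]
tcp_rot: [0.711, 0.704, 0.0, 0.0]
ft_force: [-0.2, 0.5, -1.3]
grip_width: 0.0234
gripper_force: 60.0
clock: 9.5
tcp_pos: [0.5985, 0.012, 0.0557]
tcp_rot: [0.709, 0.705, 0.0, -0.0]
ft_force: [-0.2, -0.9, -2.0]
grip_width: 0.0237
gripper_force: 60.0
share [-0.36  -0.008 -0.032] turn 0.0019 head 89.64 tcp [0.5985 0.012  0.0557] tz [ 0.     0.001 -1.   ] F [-0.2 -0.9 -2. ] w 0.0237 gf 60.0 t 9.5
[373.2 322.3] [345.6 418.4]
[373.9 319.6] [351.2 396.8]
[375.7 312.9] [365.6 343.2]
```

View pics/c7.png

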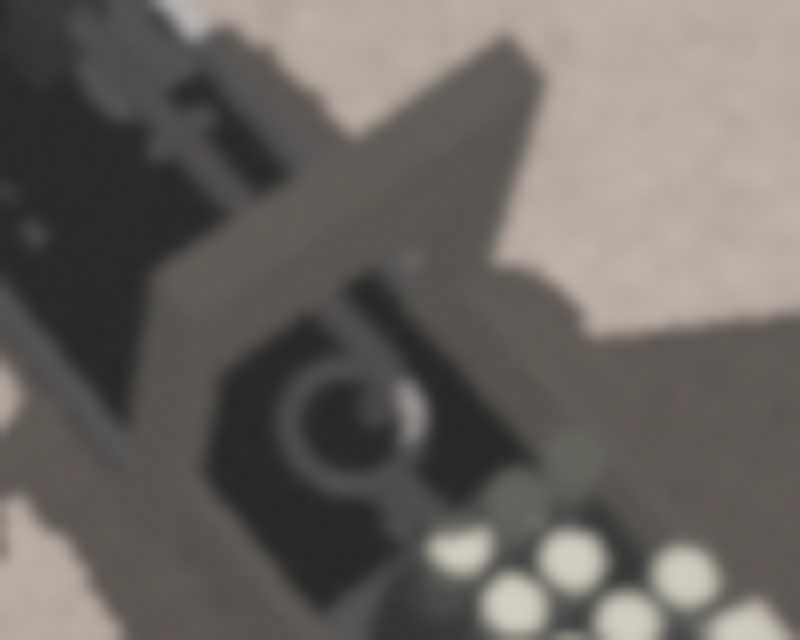

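The ring centre is at crop (353,427) and the prong's end at ~(375,405), inside the ring's outline but a bit right; I compute the offset.

```bash
python3 - <<'E'
from h import *
s=imaging.capture('scene')
r=pt(s,(330+353/8,270+427/8),.033);p=pt(s,(330+375/8,270+407/8),.049)
print(r,p,r-p)
E
```

```text
[0.5997 0.1898 0.033 ] [0.5973 0.1931 0.049 ] [ 0.0024 -0.0033 -0.016 ]
```

```bash
python3 -m pendant '[[0,-0.012,0.011,0,0],[0,-0.012,0.011,0.04,0],[0,-0.012,0.011,0.07,0],[0,-0.012,0.011,0.1,0],[0,-0.012,0.011,0.1,0]]'
python3 -m pendant '[[0,0,0,0.03,0],[0,0,0,0.06,0],[0,0,0,0.085,0],[0,0,0,0.085,0],[0,0,0,0.085,0]]'
python3 -m pendant '[[0,-0.03,0,0,0],[0,-0.06,0,0,0],[0,-0.1,0,0,0],[0,-0.14,0,0,0],[0,-0.17,0,0,0]]'
python3 - <<'E'
from h import *
s=imaging.capture('scene')
cv2.imwrite('pics/c8.png',crop(s,320,260,110,90,7))
go(.5965,-.168,.02,89.3)
E
```

```text
clock: 10.02
tcp_pos: [0.5993, 0.0063, 0.0332]
tcp_rot: [0.711, 0.704, -0.001, -0.002]
ft_force: [-0.0, 0.1, -2.3]
grip_width: 0.0233
gripper_force: 60.0
clock: 10.43
tcp_pos: [0.6005, 0.0066, 0.0179]
tcp_rot: [0.71, 0.704, -0.0, -0.0]
ft_force: [-0.1, 0.8, -1.6]
grip_width: 0.0237
gripper_force: 60.0
clock: 10.85
tcp_pos: [0.6005, -0.0283, 0.0186]
tcp_rot: [0.711, 0.704, 0.0, -0.0]
ft_force: [0.6, 2.8, -0.7]
grip_width: 0.0235
gripper_force: 60.0
share [-0.693 -0.013 -0.006] turn 0.0005 head 89.39 tcp [ 0.6006 -0.0293  0.0187] tz [ 0. -0. -1.] F [-0.5 -0.2 -1.9] w 0.0235 gf 60.0 t 10.9
```

View pics/c8.png

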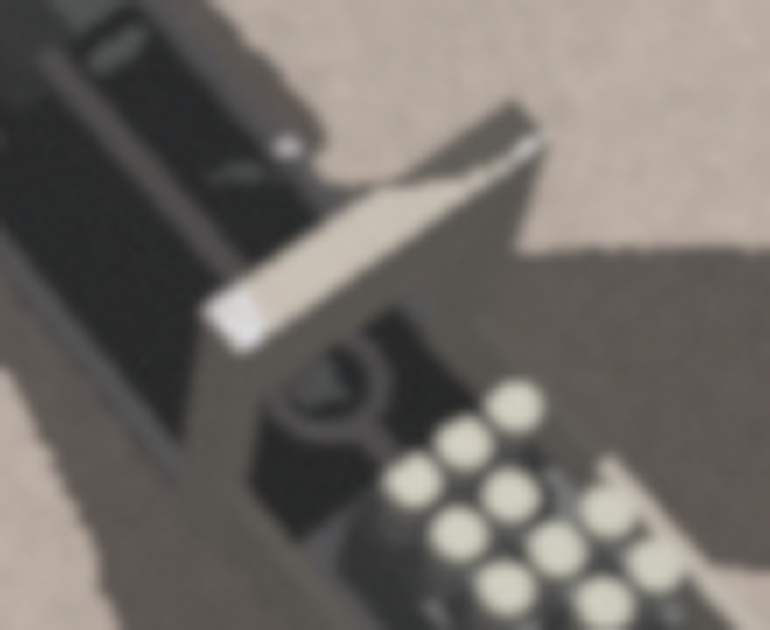

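The loop (crop ~(330,380)) has moved toward the beam with the prong in it, so the tray follows. I continue dragging.

```bash
python3 -m pendant '[[0,-0.05,0,0,0],[0,-0.1,0,0,0],[0,-0.15,0,0,0],[0,-0.2,0,0,0],[0,-0.25,0,0,0]]'
python3 -m pendant '[[0,-0.05,0,0,0],[0,-0.1,0,0,0],[0,-0.15,0,0,0],[0,-0.2,0,0,0],[0,-0.25,0,0,0]]'
python3 -m pendant '[[0,-0.05,0,0,0],[0,-0.1,0,0,0],[0,-0.13,0,0,0],[0,-0.16,0,0,0],[0,-0.18,0,0,0]]'
python3 - <<'E'
from h import *
t=imaging.capture('top');s=imaging.capture('scene')
cv2.imwrite('pics/c9.png',np.vstack([crop(t,180,190,200,75,4),crop(s,270,220,200,75,4)]))
go(.5965,-.178,.02,89.3)
E
```

```text
clock: 11.32
tcp_pos: [0.6, -0.0785, 0.0185]
tcp_rot: [0.71, 0.704, 0.0, -0.0]
ft_force: [-0.1, 3.8, -1.7]
grip_width: 0.0234
gripper_force: 60.0
clock: 11.73
tcp_pos: [0.5995, -0.1285, 0.0184]
tcp_rot: [0.71, 0.704, -0.0, -0.0]
ft_force: [0.3, 3.8, -1.6]
grip_width: 0.0236
gripper_force: 60.0
clock: 12.15
tcp_pos: [0.5992, -0.1642, 0.0184]
tcp_rot: [0.711, 0.704, 0.0, -0.0]
ft_force: [-1.0, 3.7, -1.6]
grip_width: 0.0233
gripper_force: 60.0
share [-0.067 -0.013 -0.007] turn 0.0009 head 89.45 tcp [ 0.5993 -0.1646  0.0186] tz [ 0.    -0.001 -1.   ] F [-0.  -0.7 -1.4] w 0.0235 gf 60.0 t 12.25
```

View pics/c9.png

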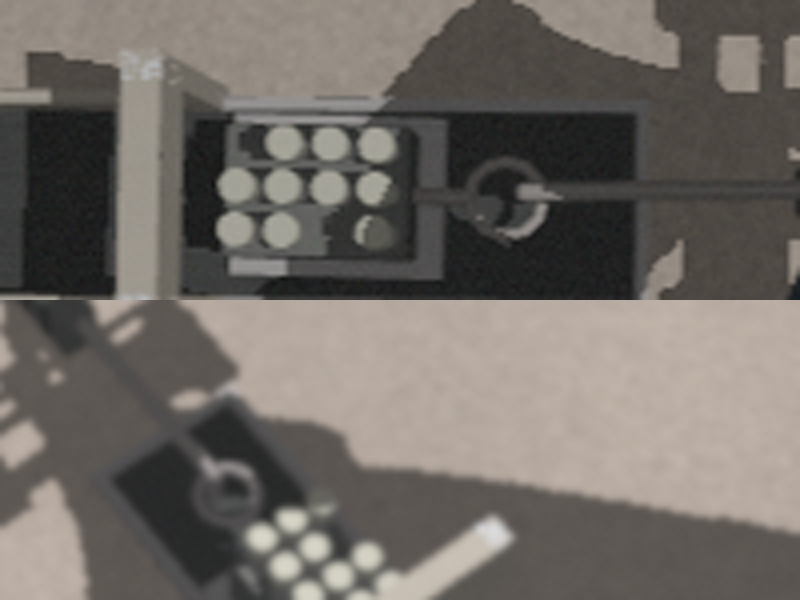

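The tray is on the apron, upright: base front edge at top px ~291, ring centre ~(306.5,240).

```bash
python3 - <<'E'
from h import *
t=imaging.capture('top');s=imaging.capture('scene')
print(pt(t,(180+446/4,220),.009),pt(t,(180+227/4,222),.009),pt(t,(180+507/4,239),.033),pt(s,(270+228/4,220+(495-300)/4),.033))
E
```

```text
[0.6371 0.0536 0.009 ] [0.6345 0.157  0.009 ] [0.5997 0.0241 0.033 ] [0.5987 0.0286 0.033 ]
```

```bash
python3 -m pendant '[[0,-0.03,0,0,0],[0,-0.06,0,0,0],[0,-0.085,0,0,0],[0,-0.1,0,0,0],[0,-0.11,0,0,0]]'
python3 -m pendant '[[0,0.02,0,0,0],[0,0.04,0,0,0],[0,0.042,0,0,0],[0,0.042,0,-0.03,0],[0,0.042,0,-0.08,0]]'
python3 -m pendant '[[0,0,0,-0.08,0],[0,0,0,-0.16,0],[0,0,0,-0.25,0],[0,0,0,-0.33,0],[0,0,0,-0.33,0]]'
python3 - <<'E'
from h import *
t=imaging.capture('top')
a=crop(t,180,190,200,75,4); cv2.imwrite('pics/d1.png',a)
go(.5965,-.31,.1,89.3)
g=cv2.cvtColor(t['color'],6); print(g[222,225:310])
E
```

```text
clock: 12.77
tcp_pos: [0.5989, -0.1859, 0.0184]
tcp_rot: [0.711, 0.704, -0.0, -0.0]
ft_force: [-0.2, 2.8, -1.5]
grip_width: 0.0235
gripper_force: 60.0
clock: 13.18
tcp_pos: [0.5983, -0.1766, 0.034]
tcp_rot: [0.71, 0.704, -0.0, -0.001]
ft_force: [1.1, 0.6, -2.7]
grip_width: 0.0236
gripper_force: 60.0
clock: 13.6
tcp_pos: [0.6019, -0.1785, 0.1058]
tcp_rot: [0.71, 0.704, 0.001, 0.004]
ft_force: [0.9, -0.1, -1.4]
grip_width: 0.0236
gripper_force: 60.0
share [-0.66  -0.016  0.02 ] turn 0.0009 head 89.47 tcp [ 0.6009 -0.178   0.1036] tz [ 0.005 -0.003 -1.   ] F [-0.2 -0.8 -2.6] w 0.0235 gf 60.0 t 13.65
[ 95  68  63  64  62  62  61  64  64  62  61  64  64  62  49  32  32  33
  30  33  29  30  35  44  83 101  99  80  50  55  51  52  50  51  56  98
 146 165 165 164 165 147  94  48  50  53  51  65  82  89  91  92  83  63
  52  56  54  53  54  65  83  91  90  83  64  53  50  50  51  48  68  78
  82  82  80  80  81  79  63  36  35  33  32  31  32]
```

View pics/d1.png

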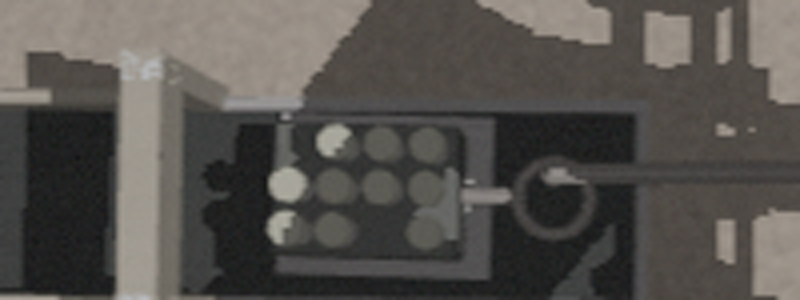

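The tray base front is at px 303.5 (y≈0.031), so its rear is ≈27 mm outside the mouth; the hook is lifted out of the loop. I have now viewed 12 pictures, two over the allowance, so I will continue with numbers only.

```bash
python3 -m pendant '[[0,-0.15,0,0,0],[0,-0.3,0,0,0],[0,-0.45,0,0,0],[0,-0.6,0,0,0],[0,-0.68,0,0,0]]' >/dev/null
python3 -m pendant '[[0,0,0,0.1,0],[0,0,0,0.2,0],[0,0,0,0.3,0],[0,0,0,0.4,0],[0,0,0,0.44,0]]'
python3 -c "
from h import *
go(.5965,-.31,.0068,89.3)"
```

```text
clock: 14.48
tcp_pos: [0.5956, -0.311, 0.0082]
tcp_rot: [0.71, 0.704, -0.0, -0.003]
ft_force: [-0.2, 0.1, -2.7]
grip_width: 0.0236
gripper_force: 60.0
share [0.005 0.005 0.007] turn 0.0009 head 89.47 tcp [ 0.5956 -0.311   0.0082] tz [-0.005  0.004 -1.   ] F [-0.2  0.1 -2.7] w 0.0236 gf 60.0 t 14.48
```

```bash
python3 -m pendant '[[0,0,0,0.007,0],[0,0,0,0.012,0],[0,0,0,0.012,0],[0,0,0,0.012,0],[0,0,0,0.012,0]]'
python3 -m pendant '[[0.4,0,0,0,0],[0.5,0,0,0,0],[0.6,0,0,0,0],[0.6,0,0,0,0],[0.6,0,0,0,0]]'
python3 -m pendant '[[0.6,0,0,-0.1,0],[0.6,0,0,-0.25,0],[0.6,0,0,-0.45,0],[0.6,0,0,-0.65,0],[0.6,0,0,-0.8,0]]'
python3 -m pendant '[[0.6,-0.15,-0.1,0,0],[0.6,-0.3,-0.3,0,0],[0.6,-0.45,-0.4,0,0],[0.6,-0.6,-0.5,0,0],[0.6,-0.6,-0.5,0,0]]'
python3 -m pendant '[[0.6,0,0,0,0],[0.6,0,0,0,0],[0.6,0,0,0,0],[0.6,0,0,0,0],[0.6,0,0,0,0]]' >/dev/null
python3 - <<'E'
from h import *
t=imaging.capture('top')
a=cv2.imread('pics/top0.png'); d=cv2.absdiff(a,t['color']).max(2)
for n,(x0,y0,x1,y1) in dict(rack=(328,122,388,155),jar=(512,132,544,158),bottle=(114,330,170,364),hookarea=(370,220,500,270)).items(): print(n,(d[y0:y1,x0:x1]>40).mean().round(3))
print('hook expected px',px(t,[.596,-.135,.03]),px(t,[.596,-.26,.036]),px(t,[.596,-.36,.036]))
g=cv2.cvtColor(t['color'],6)
for c in (385,400,420,440,470,490): print(c,g[222:262:2,c])
print('tray row',g[222,285:312])
E
```

```text
clock: 14.9
tcp_pos: [0.5987, -0.3136, 0.0116]
tcp_rot: [0.71, 0.704, 0.0, 0.001]
ft_force: [0.4, 0.0, -1.3]
grip_width: 0.0239
gripper_force: 60.0
clock: 15.32
tcp_pos: [0.598, -0.3132, 0.0103]
tcp_rot: [0.71, 0.704, 0.0, 0.0]
ft_force: [0.2, 0.1, 0.2]
grip_width: 0.0535
gripper_force: 0.0
clock: 15.73
tcp_pos: [0.5986, -0.3136, 0.1739]
tcp_rot: [0.71, 0.704, 0.0, 0.002]
ft_force: [0.8, -0.9, 0.2]
grip_width: 0.056
gripper_force: 0.0
clock: 16.15
tcp_pos: [0.493, -0.4372, 0.1704]
tcp_rot: [0.713, 0.702, -0.001, 0.001]
ft_force: [-0.1, -0.2, 0.1]
grip_width: 0.0564
gripper_force: 0.0
rack 0.0
jar 0.0
bottle 0.06
hookarea 0.666
hook expected px [393.6 240.2] [462.9 239.2] [518.2 238.6]
385 [138 128 138 133 131 134 128  68  66 133  68  64  65  70  68  66  65  66
  67  69]
400 [130 127 128 133 128 106  70  97 125  57  63  64  65  68  67  70  66  61
  70  70]
420 [131 135 134 129  68  65  65  56  56  62  66  69  66  63  65  67  64  63
  65  66]
440 [130 128 130 127 133 129  63 107  92 129 133 128 127 129  64  64  63  66
  66  65]
470 [130 123  66  66  46  39  46  41  44  45  42  40  68  66  68  65  67  69
  69  68]
490 [127 129 129 132  41  41  44  45  45  43  39 108 135 128 131 129 130 126
  64  63]
tray row [138 150 151 138 109  86  84  86  85  84 114 133 133 131 134 132 133 131
 107  57  56  55  57  59  57  58  56]
```

```bash
python3 -c "
from rig import ctrl
print(ctrl.finish_job())"
```

```text
the job is handed in; nothing more can be done
None
```

The job is handed in: the hook pulled the tray upright onto the apron, with its base about 27 mm outside the mouth, and the hook lies released on the bench clear of the loader at about 16 s; pixel checks showed no change at the rack and jar and a 6 % change at the bottle that I took for arm shadow, and I viewed 12 pictures, two over the limit of 10.

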